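# Demould a cast plate and hang it on the pin rack

## Robot

A 6-joint arm with a two-finger parallel gripper is mounted at the origin on the work surface. World frame = base frame: x ahead of the robot, y to its left, z up, the work surface at z = 0. Lengths are in m, angles in degrees, forces in N, time in s.
With the tool pointing down it reaches from about 0.4 to 0.825 m from the base axis. Payload 7 kg.
Tool frame: the origin (TCP) lies midway between the tips of the shut fingers; the grasp point (between the pads) lies 19 mm behind it; z points along the fingers, y is the line along which they close (so a half turn about z gives the same grasp; the last joint's range is limited). The gripper opens to 88 mm and grips with 3 to 60 N. Pads are 19 mm wide; open, the fingers measure 130 mm over their backs; the gripper's body (78 mm by 193 mm) begins 47 mm behind the grasp point.
Start: joints at [84.173, 20.546, 0.682, 0, -70.136, -16.507], TCP at [0.257, 0.624, 0.227] pointing down, gripper open.
Joint ranges: [-176.03, 176.03], [-82.01, 121.73], [-58.28, 71.71], [-173.87, 95.51], [-174.79, -0.11], [-173.66, 173.66]. Speed limits (degrees/s): [136.94, 136.94, 172.46, 180, 180, 180].

## Interface

Orientations are given as [roll, pitch, yaw] about the fixed x, y, z axes, in that order (R = Rz(yaw) Ry(pitch) Rx(roll)).
In Python, from plant import r gives the robot as it stands. The module is installed in compiled form; this text tells all that it offers.
- The arm moves only by the tool play_rows, never from a script. Its argument "rows" is a list of rows, each an object with "slide": the shift along the tool's x, y, z as a fraction of full scale, a list of three; "delta_rot": the turn, a rotation vector about the tool's x, y, z as a fraction of full scale, a list of three; "fingers": the opening, from -1 (shut) to 1 (fully open). In form: [{"slide": [x, y, z], "delta_rot": [rx, ry, rz], "fingers": fingers}, ...]. A call has 1 to 8 rows; each row shifts and turns the commanded pose from where the row before left it, along the tool's axes as they then stand; what a row does not reach is not made up. Full scale, the value 1, is 0.15 m for a shift and 0.08 rad for a turn. A row lasts 1/8 s, in which the tool goes at most 62.5 mm and 10.7 degrees, less where a joint would pass 70% of its speed; a pose out of reach is approached as far as the arm can. A call with a number of a shift or a turn outside -1 to 1 is refused whole. A call with a gripper value outside its range is refused whole. The fingers move at their own pace and stop on an object; "squeeze" is the grip in N (left out, the last holds). Time passes only in rows, so rows that do not move let the fingers close. It gives the time, the measured TCP pose, the force, the opening and the grip force at its end, in the units of the state.
- r.get_state(): the state, without advancing time (a new reading comes with each control period).
- r.capture(name): name is "scene" or "top" or "wrist"; returns a dict with "image" (400x640x3 uint8, blue, green, red), "fx", "fy", "cx", "cy" (pixels), "R" (3x3) and "t" (3): a world point X has camera coordinates R X + t; the wrist camera has in their place "T_tool_cam" (4x4, takes a point from camera to tool coordinates, whose origin is the TCP and whose axes are the flange's). Camera axes: x right, y down, z forward; pixel columns grow to the right and rows downward; lengths in m; the calibration is good to about 2 mm. The wrist camera is an equidistant fisheye: a pixel r from the principal point sees the ray r / f radians off the axis. A picture is of the moment at which its call begins: read the wrist's pose just before it. There is no depth.
- r.close_job(): hands the job in; it is judged then, once.
The state is a dict: "time_s": time; "joints": joint angles; "qd": joint speeds; "joint_torque": joint torques, N m; "tcp_pos": TCP position; "eef_rot": TCP orientation; "contact_force": force on the tool from outside, world axes, zero at the start; "moment": the same for the moment, N m; "gripper_width": finger opening in m; "gripper_force": force on a finger pad.
Only numpy, scipy, OpenCV 4.12 (cv2) and the standard library are available. Lean on these libraries where they do the work, as an engineer would, in place of code of your own. Each camera call takes 0.05 s, during which the arm holds its last target. There are 200 camera calls.

## Task

Swing the curing lamp (black knob on top) all the way aside, towards the robot, lift the orange cast plate out of the open mould, and hang it by both its holes on the two pins of the empty sloping rack, flush against the board with its rib outward. Then swing the lamp back until it stands squarely over the mould again. Leave everything else on the bench, including the green plate, where it is.

Things in the scene. Friction and masses are not known exactly. Their poses are not given: they have to be found in the camera images.
- mould: Casting station, fixed: grey base sheet with an aluminium mould block 100 (x) x 150 (y) mm, origin at table height under the centre of the mould. Its open cavity, 64 (x) x 114 (y) mm, is centred on the origin: cavity floor at z = 22 mm, rim at z = 32 mm. Its axis z is up; the lamp's pivot post (22 mm thick, collar 42 mm) stands at local (0, 150) mm.
- lamp_arm (a joint): Swing of the white curing lamp about its vertical pivot, rad: 0 = squarely over the mould (stop), growing as the lamp swings clockwise seen from above, towards the robot; stop at 1.65. Stays where it is left; friction about 0.25 N m. The lamp head, 90 x 100 mm, 86 to 118 mm above the table, is centred 150 mm from the pivot.
- lamp_knob (a point): Middle of the upright black knob on top of the lamp head: a plain round cylinder 24 mm in diameter and 40 mm tall, from 118 to 158 mm above the table; this point is 143 mm up and 150 mm from the pivot axis. It moves with the lamp.
- lamp_pivot (a point): Point on the lamp's vertical pivot axis at the height of lamp_knob (143 mm). The pivot's hub ends 122 mm above the table.
- part: Orange cast plate, 60 (x) x 110 (y) x 8 (z) mm, about 90 g, loose in the cavity with 2 mm play all round. Origin at the centre of its flat underside, z out of the ribbed face. Two through holes 13.5 mm wide at local (0, +40) and (0, -40) mm. A grip rib in the middle of the upper face: 12 (x) x 36 (y) mm, from z = 8 to 40 mm. Alike after a half turn about z.
- part_top (a point): Centre of the top of the rib of the orange plate (40 mm above its underside).
- free_rack_board: Empty white sloping board of the fixed pin rack without a plate, 120 (x) x 124 (y) mm. Origin: centre of its upper face, 90 mm above the table. z = outward normal, 25 degrees off vertical, leaning to the robot; x = up the slope; y = level. Two steel pins, 8 mm thick, stand along z at local (0, +40) and (0, -40) mm, rounded tips 35 mm out. A plate let go slides down them to the face.
- used_rack_board: Board of the other rack, just like the first; the green plate already hangs on it. Same frame.
- old_part: Green plate of the same shape and frame as the orange one, hanging loose on the other rack. Leave it alone.
- beaker: Glass beaker, 60 mm wide, 75 mm high; origin under its centre. Bystander.
- jar: White jar with orange cap, 56 mm wide, 60 mm high; origin under its centre. Bystander.
- spatula: Spatula with black handle lying on the bench, 180 mm long along its x. Bystander.
- cup: Small blue plastic cup, 52 mm wide, 55 mm high; origin under its centre. Bystander.
- calculator: Grey calculator, 150 x 100 x 20 mm, lying on the bench. Bystander.
There are look-alikes about, which are no part of the job. Leave any purple or red look-alike of the part alone.

How it is judged:
By the outcome, as a careful person would: the job done as asked, in the order asked, and still so for the second after the job is handed in, with the robot touching nothing.
It also fails if it takes over 72 s, if anything falls off the work surface, if the arm or the gripper's body presses on something with over 40 N, if the wrist force passes 120 N, or if a joint passes its speed limit or range.

## Working session

There is one attempt and no reset: what is moved stays moved. The work goes in short steps, Python scripts to look and compute and a tool call to move; the robot and the scene stay as the last step left them, time stands still between calls to the robot, and variables do not carry over. Pictures are saved under pics/ and viewed, at most 12 in all, crops included, and the job is handed in when it is done.

Besides the shell and the picture viewer there is one more tool, called after "Emit:" as name(argument=value, ...) on one line, values as JSON. play_rows: Moves the arm, as the interface text tells. Shift numbers are shares of 0.15 m and turn numbers shares of 0.08 rad, none past 1 either way. Its arguments: {"type":"object","properties":{"rows":{"type":"array"},"squeeze":{"type":"number"}},"required":["rows"]}

```bash
mkdir -p pics
python3 - <<'E'
from plant import r
import cv2,pickle
s=r.get_state();print(s)
for n in("scene","top","wrist"):
    c=r.capture(n);pickle.dump(c,open(n+".pkl","wb"));cv2.imwrite(f"pics/{n}0.png",c["image"])
    print({k:v for k,v in c.items() if k!="image"})
E
```

```text
{'time_s': 0.0, 'joints': array([ 8.41726239e+01,  2.05903382e+01,  6.31184930e-01, -2.01164836e-02,
       -7.01371548e+01, -1.65070460e+01]), 'qd': array([-0.0374902 , -0.02516558,  0.0770106 , -0.0075321 ,  0.02881132,
       -0.00798024]), 'joint_torque': array([ 4.19389371e-04, -5.82715809e+01,  2.93070495e+01,  6.99703753e+00,
        6.97188894e-03, -1.59509377e-04]), 'tcp_pos': array([0.256342  , 0.6238661 , 0.22561544]), 'eef_rot': array([ 1.79902288e+02, -9.23570260e-03, -2.23412651e+01]), 'contact_force': array([-0.12416938,  0.60145145,  0.37915456]), 'moment': array([-0.00804655, -0.00450891, -0.02167423]), 'gripper_force': 0.0, 'gripper_width': 0.08782562996424387}
{'fx': 448.6512955272512, 'fy': 448.6512955272512, 'cx': 316.00707814634615, 'cy': 200.59741280033626, 'R': array([[-0.88239807,  0.46993947, -0.02303344],
       [ 0.26624131,  0.4583559 , -0.84795367],
       [-0.38792938, -0.75436514, -0.52956966]]), 't': array([ 0.55433599, -0.03025153,  1.34572901])}
{'fx': 450.2047410559007, 'fy': 450.2047410559007, 'cx': 313.38257899965436, 'cy': 200.91970758506594, 'R': array([[ 0.01606623, -0.99977528, -0.01383009],
       [-0.99706911, -0.01498491, -0.07502434],
       [ 0.07480023,  0.01499491, -0.99708579]]), 't': array([-0.0662033 ,  0.58070815,  1.58835733])}
{'fx': 309.70691628693146, 'fy': 309.70691628693146, 'cx': 317.3654791467452, 'cy': 200.00936310540231, 'T_tool_cam': array([[-4.51252349e-04, -9.62375047e-01, -2.71724244e-01,
         7.34388922e-02],
       [ 9.99999356e-01, -7.17225761e-04,  8.79524458e-04,
         2.82288726e-04],
       [-1.04132002e-03, -2.71723672e-01,  9.62374751e-01,
        -1.58070730e-01],
       [ 0.00000000e+00,  0.00000000e+00,  0.00000000e+00,
         1.00000000e+00]])}
```

View pics/scene0.png

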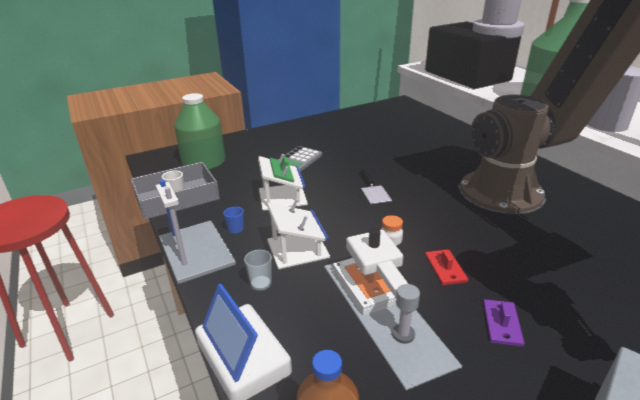

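View pics/top0.png

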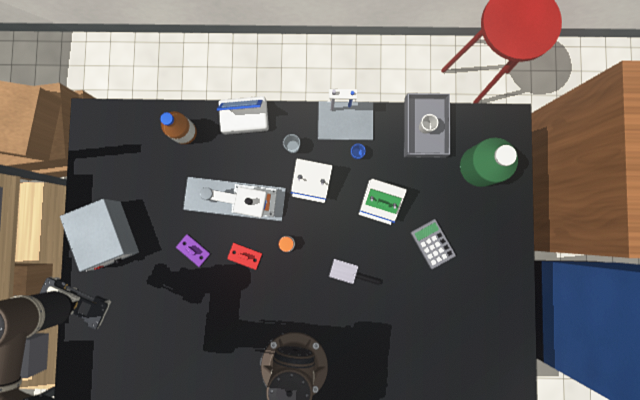

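The scene view shows the lamp at about (375,245) and its pivot at (406,300), with the empty rack at (297,222). In the top view the knob is at (249,201), the pivot hub at (207,193), the empty rack at (312,180) and the green plate at (383,202).

```bash
python3 - <<'E'
import cv2,numpy as np,pickle
t=cv2.imread("pics/top0.png");s=cv2.imread("pics/scene0.png")
a=cv2.resize(t[145:235,175:345],None,fx=4.7,fy=4.7,interpolation=cv2.INTER_CUBIC)
cv2.imwrite("pics/topc.png",a[:600,:800])
b=cv2.resize(s[185:345,240:450],None,fx=3.75,fy=3.75,interpolation=cv2.INTER_CUBIC)
cv2.imwrite("pics/scenec.png",b[:600,:800])
E
cat > h.py <<'E'
import numpy as np,cv2
from scipy.spatial.transform import Rotation as Ro
def ray(c,u,v,pose=None):
    """world origin, unit direction of a pixel; pose=(pos,rot matrix) for the wrist"""
    x,y=(u-c["cx"])/c["fx"],(v-c["cy"])/c["fy"]
    if "R" in c:
        d=c["R"].T@[x,y,1]; o=-c["R"].T@c["t"]
    else:
        a=np.hypot(x,y); k=np.sinc(a/np.pi)
        T=c["T_tool_cam"]; p,R=pose
        d=R@T[:3,:3]@np.array([x*k,y*k,np.cos(a)]); o=p+R@T[:3,3]
    return o,d/np.linalg.norm(d)
def onz(c,u,v,z,pose=None):
    o,d=ray(c,u,v,pose); return o+d*(z-o[2])/d[2]
def pose(s): return np.array(s["tcp_pos"]),Ro.from_euler("xyz",s["eef_rot"],degrees=True).as_matrix()
def tri(rs):
    A=sum(np.eye(3)-np.outer(d,d) for o,d in rs); b=sum((np.eye(3)-np.outer(d,d))@o for o,d in rs)
    return np.linalg.solve(A,b)
def proj(c,X,pose):
    p,R=pose;T=c["T_tool_cam"]
    q=T[:3,:3].T@(R.T@(np.array(X)-p)-T[:3,3]); a=np.arctan2(np.hypot(q[0],q[1]),q[2]); n=np.hypot(q[0],q[1])
    return c["cx"]+c["fx"]*a*q[0]/n,c["cy"]+c["fy"]*a*q[1]/n
E
```

```text
(no output)
```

View pics/topc.png

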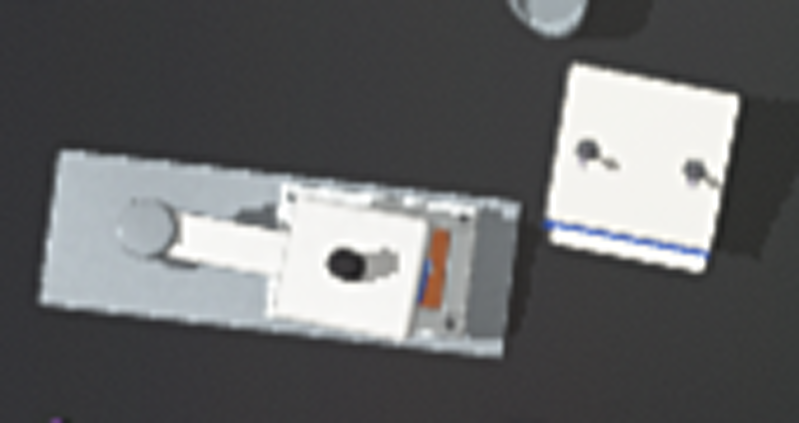

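View pics/scenec.png

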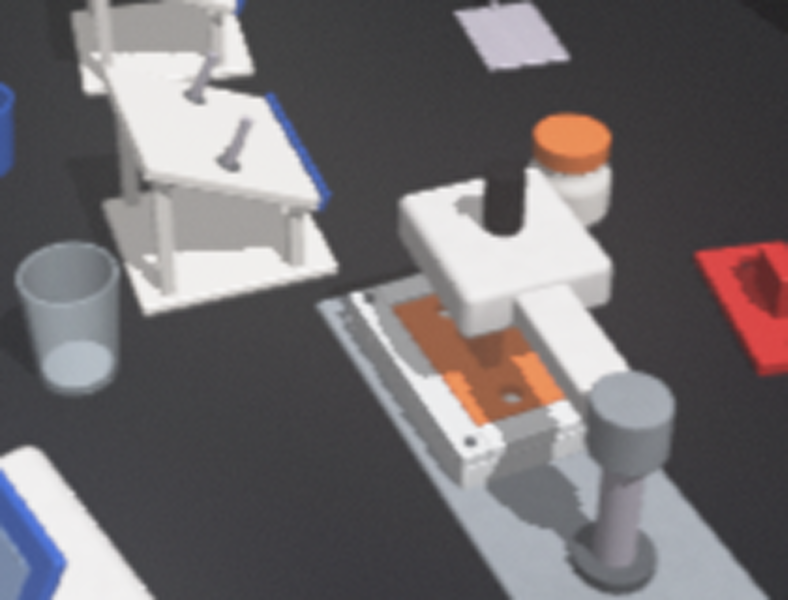

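The crops show the pivot hub at top (206,193.5) and the knob at (249,201). They also show the free rack's pins (dark bases, light tips) and the orange plate partly under the lamp.

Run:
```python
import pickle,numpy as np
from h import *
T=pickle.load(open("top.pkl","rb"));S=pickle.load(open("scene.pkl","rb"))
t=lambda u,v:((u+.5)/4.7+174.5,(v+.5)/4.7+144.5)
s=lambda u,v:((u+.5)/3.75+239.5,(v+.5)/3.75+184.5)
np.set_printoptions(precision=4,suppress=True)
hub=onz(T,*t(147,228),.122);kn=onz(T,*t(346,265),.158)
print("hub",hub,onz(S,*s(634,398),.122),"knob",kn,onz(S,*s(506,170),.158))
P={}
for n,a,b in[("baseL",(587,150),(231,162)),("baseR",(694,172),(196,97)),("tipL",(614,163),(247,123)),("tipR",(714,184),(211,60))]:
    ra,rb=ray(T,*t(*a)),ray(S,*s(*b));P[n]=tri([ra,rb]);o,d=rb;print(n,P[n],"miss",np.linalg.norm(np.cross(P[n]-o,d))*2)
print("board c",(P["baseL"]+P["baseR"])/2, "yaxis",P["baseL"]-P["baseR"],P["tipL"]-P["tipR"])
for m in[(291,198),(464,217),(452,323)]: print("screw",onz(T,*t(*m),.032))
for m in[(361,297),(470,440)]: print("screwS",onz(S,*s(*m),.032))
for m in[(60,150),(520,200),(503,357),(40,303)]: print("sheet",onz(T,*t(*m),.004))
for m in[(572,64),(740,95)]: print("topedge",onz(T,*t(*m),.09+.06*np.sin(np.radians(25))))
for m in[(706,270),(549,240)]: print("lowedge",onz(T,*t(*m),.09-.06*np.sin(np.radians(25))))
for m in[(395,300),(488,425),(566,398)]: print("part corner",onz(S,*s(*m),.03))
```

```text
hub [0.595  0.3037 0.122 ] [0.5956 0.3052 0.122 ] knob [0.568  0.1543 0.158 ] [0.5718 0.1577 0.158 ]
baseL [ 0.6599 -0.0093  0.0914] miss 0.0002931599376124886
baseR [ 0.6457 -0.0881  0.0904] miss 0.001957179788233343
tipL [ 0.6445 -0.0273  0.1054] miss 0.009576533040281622
tipR [ 0.6317 -0.1008  0.1083] miss 0.005534949186205613
board c [ 0.6528 -0.0487  0.0909] yaxis [0.0142 0.0788 0.0011] [ 0.0128  0.0735 -0.0029]
screw [0.6275 0.2178 0.032 ]
screw [0.615  0.0859 0.032 ]
screw [0.5344 0.0932 0.032 ]
screwS [0.6191 0.0814 0.032 ]
screwS [0.6279 0.2153 0.032 ]
sheet [0.6652 0.4036 0.004 ]
sheet [0.6315 0.0459 0.004 ]
sheet [0.5102 0.0565 0.004 ]
sheet [0.5462 0.4147 0.004 ]
topedge [0.719  0.0017 0.1154]
topedge [ 0.6981 -0.1198  0.1154]
lowedge [ 0.5751 -0.0976  0.0646]
lowedge [0.5956 0.019  0.0646]
part corner [0.6013 0.0921 0.03  ]
part corner [0.6117 0.2089 0.03  ]
part corner [0.5615 0.2126 0.03  ]
```

Emit:
play_rows(rows=[{"slide": [0.3,0.2,0],"delta_rot": [0,0,0],"fingers": 1},{"slide": [0.3,0.2,0],"delta_rot": [0,0,0],"fingers": 1},{"slide": [0.3,0.2,0],"delta_rot": [0,0,0],"fingers": 1},{"slide": [0.3,0.2,0],"delta_rot": [0,0,0],"fingers": 1},{"slide": [0.3,0.2,0],"delta_rot": [0,0,0],"fingers": 1},{"slide": [0.3,0.2,0],"delta_rot": [0,0,0],"fingers": 1},{"slide": [0.3,0.2,0],"delta_rot": [0,0,0],"fingers": 1},{"slide": [0.3,0.2,0],"delta_rot": [0,0,0],"fingers": 1}], squeeze=20)

```text
time_s: 1.15
tcp_pos: [0.499, 0.2639, 0.2266]
eef_rot: [-180.0, 0.0, -22.3]
contact_force: [1.2, 0.7, -0.1]
gripper_width: 0.0878
gripper_force: 0.0
```

Emit:
play_rows(rows=[{"slide": [0,0,0],"delta_rot": [0,0,1],"fingers": 1},{"slide": [0,0,0],"delta_rot": [0,0,1],"fingers": 1},{"slide": [0,0,0],"delta_rot": [0,0,1],"fingers": 1},{"slide": [0,0,0],"delta_rot": [0,0,1],"fingers": 1},{"slide": [0,0,0],"delta_rot": [0,0,1],"fingers": 1},{"slide": [0,0,0],"delta_rot": [0,0,1],"fingers": 1},{"slide": [0,0,0],"delta_rot": [0,0,1],"fingers": 1},{"slide": [0,0,0],"delta_rot": [0,0,1],"fingers": 1}])

```text
time_s: 2.15
tcp_pos: [0.4981, 0.2654, 0.2263]
eef_rot: [180.0, -0.0, -59.2]
contact_force: [0.3, -0.9, 0.3]
gripper_width: 0.0873
gripper_force: 0.0
```

Emit:
play_rows(rows=[{"slide": [0,0,0],"delta_rot": [0,0,1],"fingers": 1},{"slide": [0,0,0],"delta_rot": [0,0,1],"fingers": 1},{"slide": [0,0,0],"delta_rot": [0,0,1],"fingers": 1},{"slide": [0,0,0],"delta_rot": [0,0,1],"fingers": 1},{"slide": [0,0,0],"delta_rot": [0,0,1],"fingers": 1},{"slide": [0,0,0],"delta_rot": [0,0,1],"fingers": 1},{"slide": [0,0,0],"delta_rot": [0,0,1],"fingers": 1},{"slide": [0,0,0],"delta_rot": [0,0,1],"fingers": 1}])

```text
time_s: 3.15
tcp_pos: [0.4981, 0.2654, 0.2263]
eef_rot: [180.0, -0.0, -95.8]
contact_force: [-0.4, -0.3, 0.1]
gripper_width: 0.0877
gripper_force: 0.0
```

```bash
cat >> h.py <<'E'
def go(s,pos,rpy):
    """slide total (tool axes now, shares) and turn total (shares) to a target"""
    p,R=pose(s);D=Ro.from_euler("xyz",rpy,degrees=True).as_matrix()
    return (R.T@(np.array(pos)-p)/.15).round(3),(Ro.from_matrix(R.T@D).as_rotvec()/.08).round(2)
E
python3 - <<'E'
from plant import r
from h import *
s=r.get_state();print(s["tcp_pos"],s["eef_rot"],s["joints"],go(s,[.569,.155,.226],[180,0,-100]))
E
```

```text
[0.49813697 0.26542064 0.2263382 ] [ 1.79978900e+02 -1.75172415e-02 -9.58276282e+01] [ 4.79103145e+01  1.02071999e+01 -1.35109243e+01 -7.26442131e-03
 -6.63084806e+01 -5.37350254e+01] (array([ 0.684, -0.545,  0.002]), array([ 0.  , -0.  ,  0.91]))
```

Emit:
play_rows(rows=[{"slide": [0.228,-0.182,0],"delta_rot": [0,0,0],"fingers": 1},{"slide": [0.228,-0.182,0],"delta_rot": [0,0,0],"fingers": 1},{"slide": [0.228,-0.182,0],"delta_rot": [0,0,0],"fingers": 1},{"slide": [0,0,0],"delta_rot": [0,0,0.9],"fingers": 1},{"slide": [0,0,0],"delta_rot": [0,0,0],"fingers": 1}])

```text
time_s: 3.78
tcp_pos: [0.5697, 0.1548, 0.2262]
eef_rot: [180.0, -0.0, -99.8]
contact_force: [0.0, 0.1, -0.2]
gripper_width: 0.0874
gripper_force: 0.0
```

Run:
```python
from plant import r
from h import *
s=r.get_state();P=pose(s);c=r.capture("wrist");im=c["image"];cv2.imwrite("pics/w1.png",im)
print(s["tcp_pos"],s["eef_rot"],proj(c,[.569,.155,.158],P))
```

```text
[0.56969377 0.15478425 0.22618576] [ 1.79968967e+02 -2.03284642e-02 -9.98377209e+01] (np.float64(318.4386199521101), np.float64(212.57366105621588))
```

View pics/w1.png

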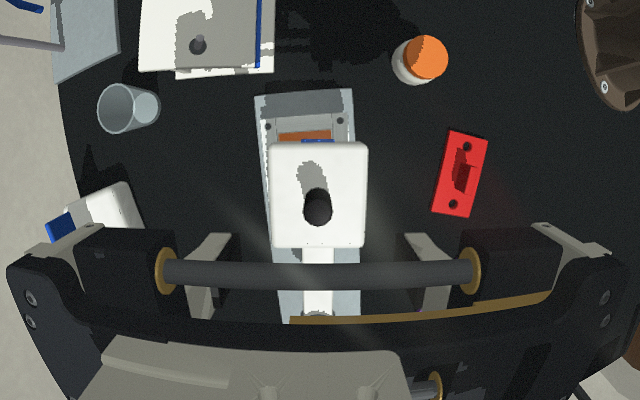

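The wrist view shows the knob at (318,210), within about 2 px of its predicted place. I'll descend and grip it.

Emit:
play_rows(rows=[{"slide": [0,0,0.22],"delta_rot": [0,0,0],"fingers": 1},{"slide": [0,0,0.22],"delta_rot": [0,0,0],"fingers": 1},{"slide": [0,0,0.22],"delta_rot": [0,0,0],"fingers": 1},{"slide": [0,0,0],"delta_rot": [0,0,0],"fingers": -1},{"slide": [0,0,0],"delta_rot": [0,0,0],"fingers": -1},{"slide": [0,0,0],"delta_rot": [0,0,0],"fingers": -1},{"slide": [0,0,0],"delta_rot": [0,0,0],"fingers": -1},{"slide": [0,0,0],"delta_rot": [0,0,0],"fingers": -1}], squeeze=10)

```text
time_s: 4.82
tcp_pos: [0.5699, 0.1554, 0.1282]
eef_rot: [-180.0, 0.0, -99.8]
contact_force: [-0.1, -0.3, -0.2]
gripper_width: 0.0436
gripper_force: 0.0
```

Emit:
play_rows(rows=[{"slide": [0,0,0],"delta_rot": [0,0,0],"fingers": -1},{"slide": [0,0,0],"delta_rot": [0,0,0],"fingers": -1},{"slide": [0,0,0],"delta_rot": [0,0,0],"fingers": -1},{"slide": [0,0,0],"delta_rot": [0,0,0],"fingers": -1},{"slide": [-0.003,0.08,0],"delta_rot": [0,0,1],"fingers": -1},{"slide": [-0.003,0.08,0],"delta_rot": [0,0,1],"fingers": -1}])

```text
time_s: 5.58
tcp_pos: [0.5466, 0.1612, 0.1276]
eef_rot: [-180.0, 0.0, -109.1]
contact_force: [1.0, 0.9, -1.1]
gripper_width: 0.0235
gripper_force: 10.0
```

Emit:
play_rows(rows=[{"slide": [-0.003,0.08,0],"delta_rot": [0,0,1],"fingers": -1},{"slide": [-0.003,0.08,0],"delta_rot": [0,0,1],"fingers": -1},{"slide": [-0.003,0.08,0],"delta_rot": [0,0,1],"fingers": -1},{"slide": [-0.003,0.08,0],"delta_rot": [0,0,1],"fingers": -1},{"slide": [-0.003,0.08,0],"delta_rot": [0,0,1],"fingers": -1},{"slide": [-0.003,0.08,0],"delta_rot": [0,0,1],"fingers": -1},{"slide": [-0.003,0.08,0],"delta_rot": [0,0,1],"fingers": -1}])

```text
time_s: 6.45
tcp_pos: [0.4784, 0.2089, 0.1276]
eef_rot: [-180.0, 0.0, -141.2]
contact_force: [3.4, 0.1, -3.4]
gripper_width: 0.0238
gripper_force: 10.0
```

Emit:
play_rows(rows=[{"slide": [-0.003,0.08,0],"delta_rot": [0,0,1],"fingers": -1},{"slide": [-0.003,0.08,0],"delta_rot": [0,0,1],"fingers": -1},{"slide": [-0.003,0.08,0],"delta_rot": [0,0,1],"fingers": -1},{"slide": [-0.003,0.08,0],"delta_rot": [0,0,1],"fingers": -1},{"slide": [-0.003,0.08,0],"delta_rot": [0,0,1],"fingers": -1},{"slide": [-0.003,0.08,0],"delta_rot": [0,0,1],"fingers": -1},{"slide": [-0.003,0.08,0],"delta_rot": [0,0,1],"fingers": -1},{"slide": [-0.003,0.08,0],"delta_rot": [0,0,1],"fingers": -1}])

```text
time_s: 7.45
tcp_pos: [0.445, 0.2972, 0.1276]
eef_rot: [-180.0, 0.0, -177.9]
contact_force: [3.3, -1.8, -1.2]
gripper_width: 0.0238
gripper_force: 10.0
```

Emit:
play_rows(rows=[{"slide": [-0.003,0.08,0],"delta_rot": [0,0,1],"fingers": -1},{"slide": [-0.003,0.08,0],"delta_rot": [0,0,1],"fingers": -1}])

```text
time_s: 7.7
tcp_pos: [0.4458, 0.3211, 0.1276]
eef_rot: [-180.0, 0.0, 173.0]
contact_force: [2.3, -1.3, -0.9]
gripper_width: 0.0237
gripper_force: 10.0
```

Emit:
play_rows(rows=[{"slide": [0,0.06,0],"delta_rot": [0,0,0.5],"fingers": -1},{"slide": [0,0,0],"delta_rot": [0,0,0],"fingers": -1}])

```text
time_s: 7.95
tcp_pos: [0.4471, 0.3303, 0.1276]
eef_rot: [180.0, 0.0, 170.9]
contact_force: [2.2, 0.3, 0.2]
gripper_width: 0.024
gripper_force: 10.0
```

Emit:
play_rows(rows=[{"slide": [0,0.03,0],"delta_rot": [0,0,0.2],"fingers": -1},{"slide": [0,0.02,0],"delta_rot": [0,0,0.1],"fingers": -1},{"slide": [0,0,0],"delta_rot": [0,0,0],"fingers": -1}])

```text
time_s: 8.32
tcp_pos: [0.4472, 0.3311, 0.1273]
eef_rot: [-179.4, -0.1, 169.5]
contact_force: [3.4, -21.4, 10.1]
gripper_width: 0.0249
gripper_force: 10.0
```

At the stop (21 N). I'll ease off, open and lift.

Emit:
play_rows(rows=[{"slide": [0,-0.03,0],"delta_rot": [0,0,0],"fingers": 0},{"slide": [0,0,0],"delta_rot": [0,0,0],"fingers": 0},{"slide": [0,0,0],"delta_rot": [0,0,0],"fingers": 0},{"slide": [0,0,-0.3],"delta_rot": [0,0,0],"fingers": 0},{"slide": [0,0,-0.3],"delta_rot": [0,0,0],"fingers": 0},{"slide": [0,0,0],"delta_rot": [0,0,-1],"fingers": 0},{"slide": [0,0,0],"delta_rot": [0,0,-1],"fingers": 0},{"slide": [0,0,0],"delta_rot": [0,0,-1],"fingers": 0}])

```text
time_s: 9.32
tcp_pos: [0.4471, 0.3335, 0.2177]
eef_rot: [180.0, 0.0, -176.6]
contact_force: [0.3, 0.0, 0.8]
gripper_width: 0.0438
gripper_force: 0.0
```

Emit:
play_rows(rows=[{"slide": [0,0,0],"delta_rot": [0,0,-1],"fingers": 0},{"slide": [0,0,0],"delta_rot": [0,0,-1],"fingers": 0},{"slide": [0,0,0],"delta_rot": [0,0,-1],"fingers": 0},{"slide": [0,0,0],"delta_rot": [0,0,-1],"fingers": 0},{"slide": [0,0,0],"delta_rot": [0,0,-1],"fingers": 0},{"slide": [0,0,0],"delta_rot": [0,0,-1],"fingers": 0},{"slide": [0,0,0],"delta_rot": [0,0,-1],"fingers": 0},{"slide": [0,0,0],"delta_rot": [0,0,-1],"fingers": 0}])

```text
time_s: 10.32
tcp_pos: [0.4471, 0.3335, 0.2175]
eef_rot: [180.0, 0.0, -139.9]
contact_force: [-0.1, -0.2, 0.3]
gripper_width: 0.044
gripper_force: 0.0
```

Emit:
play_rows(rows=[{"slide": [0,0,0],"delta_rot": [0,0,-1],"fingers": 0},{"slide": [0,0,0],"delta_rot": [0,0,-1],"fingers": 0},{"slide": [0,0,0],"delta_rot": [0,0,-1],"fingers": 0},{"slide": [0,0,0],"delta_rot": [0,0,-1],"fingers": 0},{"slide": [0,0,0],"delta_rot": [0,0,-1],"fingers": 0},{"slide": [0,0,0],"delta_rot": [0,0,-1],"fingers": 0},{"slide": [0,0,0],"delta_rot": [0,0,-1],"fingers": 0},{"slide": [0,0,0],"delta_rot": [0,0,-1],"fingers": 0}])

```text
time_s: 11.32
tcp_pos: [0.4471, 0.3334, 0.2175]
eef_rot: [180.0, 0.0, -103.3]
contact_force: [0.0, 0.0, -0.0]
gripper_width: 0.0439
gripper_force: 0.0
```

Run:
```python
from plant import r
from h import *
s=r.get_state();print(s["tcp_pos"],s["eef_rot"],s["gripper_width"],go(s,[.581,.155,.2],[180,0,-95.4]))
c=r.capture("top");cv2.imwrite("pics/top1.png",c["image"])
im=c["image"].astype(int);b,g,rr=im[...,0],im[...,1],im[...,2]
m=((rr>100)&(rr-b>60)&(g-b>10)&(g<130)).astype(np.uint8);m[:150]=0
n,l,st,ce=cv2.connectedComponentsWithStats(m)
for i in range(1,n):
    if st[i,4]>15:
        u=cv2.minAreaRect(np.argwhere(l==i)[:,::-1].astype(np.float32));print(st[i],u,onz(c,*ce[i],.035),onz(c,*u[0],.03))
```

```text
[0.44709647 0.33343576 0.21749264] [ 1.79992129e+02  1.85294407e-02 -1.03271834e+02] 0.04387478198789674 (array([ 0.953, -1.142,  0.116]), array([ 0.  ,  0.  , -1.72]))
[ 548  150   92  108 5471] ((593.5, 203.5), (107.0, 91.0), 90.0) [ 0.59370849 -1.07081261  0.035     ] [ 0.5867373  -1.04465149  0.03      ]
[549 184  19   6  51] ((558.0599365234375, 186.9199676513672), (4.101219177246094, 18.526199340820312), 81.8698959350586) [ 0.64405064 -0.91696704  0.035     ] [ 0.64369117 -0.92212044  0.03      ]
[258 198   7   5  28] ((261.0, 200.0), (6.0, 4.0), 0.0) [0.58199622 0.12987506 0.035     ] [0.58149966 0.1293694  0.03      ]
[243 203  26   7 115] ((255.68905639648438, 205.7987823486328), (25.17839241027832, 5.411145210266113), 6.34019136428833) [0.55884937 0.14658247 0.035     ] [0.56051762 0.14779126 0.03      ]
[587 224  11   6  27] ((591.8823852539062, 226.52943420410156), (3.395498752593994, 10.6715669631958), 75.96376037597656) [ 0.50482002 -1.03448344  0.035     ] [ 0.50555359 -1.03657141  0.03      ]
[550 228   5  10  33] ((552.0, 232.5), (9.0, 4.0), 90.0) [ 0.48013981 -0.8925703   0.035     ] [ 0.48240678 -0.89707164  0.03      ]
[279 237  14  15 162] ((285.5, 244.0), (14.0, 13.0), 90.0) [0.4281281  0.03801562 0.035     ] [0.426888   0.03878194 0.03      ]
```

Emit:
play_rows(rows=[{"slide": [0.238,-0.285,0],"delta_rot": [0,0,0],"fingers": 0},{"slide": [0.238,-0.285,0],"delta_rot": [0,0,0],"fingers": 0},{"slide": [0.238,-0.285,0],"delta_rot": [0,0,0],"fingers": 0},{"slide": [0.238,-0.285,0],"delta_rot": [0,0,0],"fingers": 0},{"slide": [0,0,0],"delta_rot": [0,0,-0.86],"fingers": 0},{"slide": [0,0,0],"delta_rot": [0,0,-0.86],"fingers": 0},{"slide": [0,0,0],"delta_rot": [0,0,0],"fingers": 0}])

```text
time_s: 12.25
tcp_pos: [0.5804, 0.1543, 0.2174]
eef_rot: [180.0, 0.0, -95.7]
contact_force: [0.2, -0.1, -0.3]
gripper_width: 0.0434
gripper_force: 0.0
```

```bash
cat > orange.py <<'E'
from plant import r
from h import *
s=r.get_state();P=pose(s);c=r.capture("wrist");cv2.imwrite("pics/w2.png",c["image"])
print(s["tcp_pos"],s["eef_rot"])
h=cv2.cvtColor(c["image"],cv2.COLOR_BGR2HSV)
m=cv2.inRange(h,(5,120,60),(18,255,255));m[300:]=0
n,l,st,ce=cv2.connectedComponentsWithStats(m)
for i in range(1,n):
    if st[i,4]>150:
        q=np.argwhere(l==i)[:,::-1]
        w=np.array([onz(c,u,v,.03,P)[:2]*1000 for u,v in q],np.float32)
        print(st[i],"rect",cv2.minAreaRect(w))
print("part top centre px",proj(c,[.581,.155,.062],P))
E
python3 orange.py
```

```text
[0.580395   0.15434453 0.21737159] [ 1.79990914e+02  5.77189883e-03 -9.56642693e+01]
[ 423   42   46   46 1621] rect ((417.21630859375, 31.039573669433594), (58.708763122558594, 54.38486862182617), 31.662830352783203)
[ 290  131   54   94 4003] rect ((581.1058349609375, 152.88906860351562), (109.236083984375, 59.06334686279297), 84.3257064819336)
part top centre px (np.float64(316.88158706874134), np.float64(187.13815460943192))
```

View pics/w2.png

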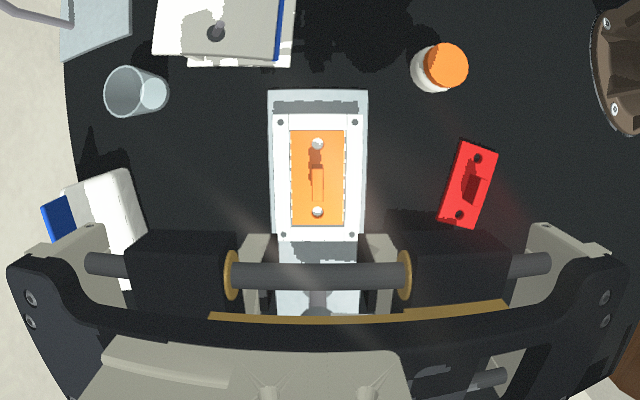

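The wrist view shows the plate clear in the mould at (317,178) with its rib in the middle, and the fit is 109 x 59 mm, as expected. I'll descend and grip the rib.

Emit:
play_rows(rows=[{"slide": [0.01,-0.004,0.3],"delta_rot": [0,0,0],"fingers": -0.2},{"slide": [0,0,0.3],"delta_rot": [0,0,0],"fingers": -0.2},{"slide": [0,0,0.3],"delta_rot": [0,0,0],"fingers": -0.2},{"slide": [0,0,0.2],"delta_rot": [0,0,0],"fingers": -0.2},{"slide": [0,0,0.1],"delta_rot": [0,0,0],"fingers": -0.2},{"slide": [0,0,0],"delta_rot": [0,0,0],"fingers": -1},{"slide": [0,0,0],"delta_rot": [0,0,0],"fingers": -1},{"slide": [0,0,0],"delta_rot": [0,0,0],"fingers": -1}], squeeze=40)

```text
time_s: 13.3
tcp_pos: [0.5815, 0.1532, 0.039]
eef_rot: [-179.9, 0.1, -95.6]
contact_force: [0.8, 0.4, 2.6]
gripper_width: 0.0117
gripper_force: 40.0
```

Emit:
play_rows(rows=[{"slide": [0,0,0],"delta_rot": [0,0,0],"fingers": -1},{"slide": [0,0,0],"delta_rot": [0,0,0],"fingers": -1}])

```text
time_s: 13.55
tcp_pos: [0.5815, 0.1532, 0.039]
eef_rot: [-179.9, 0.1, -95.6]
contact_force: [-1.5, 1.4, 7.1]
gripper_width: 0.0116
gripper_force: 40.0
```

Emit:
play_rows(rows=[{"slide": [0,0,-0.1],"delta_rot": [0,0,0],"fingers": -1},{"slide": [0,0,-0.3],"delta_rot": [0,0,0],"fingers": -1},{"slide": [0,0,-0.3],"delta_rot": [0,0,0],"fingers": -1},{"slide": [0,0,-0.3],"delta_rot": [0,0,0],"fingers": -1},{"slide": [0,0,-0.3],"delta_rot": [0,0,0],"fingers": -1},{"slide": [0.3,-0.2,-0.1],"delta_rot": [0,0,0],"fingers": -1},{"slide": [0.3,-0.1,0],"delta_rot": [0,0,0],"fingers": -1},{"slide": [0,0,0],"delta_rot": [0,0,0],"fingers": -1}])

```text
time_s: 14.55
tcp_pos: [0.6168, 0.0558, 0.2485]
eef_rot: [-180.0, 0.0, -95.8]
contact_force: [0.0, 0.1, -1.7]
gripper_width: 0.0117
gripper_force: 40.0
```

Run:
```python
from plant import r
from h import *
import pickle
s=r.get_state();P=pose(s);c=r.capture("wrist");cv2.imwrite("pics/w3.png",c["image"]);pickle.dump((c,P),open("w3.pkl","wb"))
print(s["tcp_pos"],s["eef_rot"],s["joints"])
n=np.array([-.423*.984,.423*.177,.906])
for b in([.6599,-.0093,.0914],[.6457,-.0881,.0904]): print(proj(c,b,P),proj(c,b+.035*n,P))
```

```text
[0.61683494 0.05582725 0.24850166] [-1.79980471e+02  1.41472020e-03 -9.57824827e+01] [ 2.32165360e+01  1.46006868e+01 -4.86051872e+00  8.72966437e-03
 -7.05210285e+01 -2.90019287e+01]
(np.float64(268.8948846402862), np.float64(128.56246401024674)) (np.float64(279.5231663918941), np.float64(130.99249994679573))
(np.float64(274.6029237358997), np.float64(51.597756313137126)) (np.float64(286.0324385669924), np.float64(45.42148379997727))
```

View pics/w3.png

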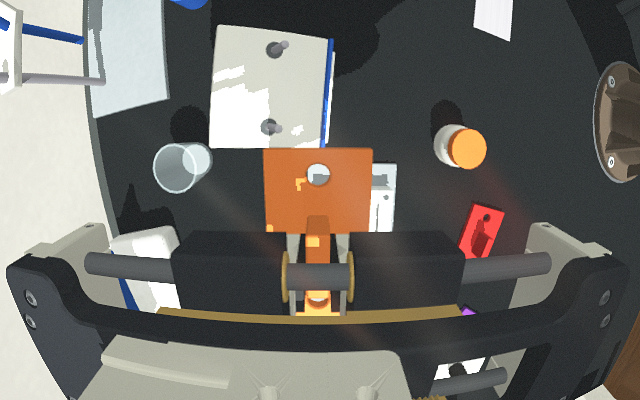

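The wrist view shows the held plate with its leading edge at row 149 and a hole at (318,175). The rack's pin bases are at (268,127) and (275,50), within 2 px of prediction.

Run:
```python
import pickle
from plant import r
from h import *
np.set_printoptions(precision=4,suppress=True)
c,P=pickle.load(open("w3.pkl","rb"))
a,b=onz(c,268,127,.09,P),onz(c,275,50,.09,P);print("bases",a,b,(a+b)/2,np.degrees(np.arctan2(*(a-b)[[1,0]])))
I=(np.zeros(3),np.eye(3))
for n,u,v,z in[("hole",318,175,.009),("edge",318,149,.009),("edge17",318,149,.017),("edgeL",264,149,.009),("edgeR",372,149,.009)]: print(n,onz(c,u,v,z,I))
h=cv2.cvtColor(c["image"],cv2.COLOR_BGR2HSV)
m=cv2.inRange(h[140:230,255:380],(5,120,60),(18,255,255));q=cv2.findContours(m,cv2.RETR_CCOMP,cv2.CHAIN_APPROX_SIMPLE)[0]
for k in q:
    if cv2.contourArea(k)>80: print(cv2.boundingRect(k),cv2.contourArea(k))
g=cv2.cvtColor(c["image"],cv2.COLOR_BGR2GRAY);sub=cv2.inRange(g[30:145,225:320],0,110)
n,l,st,ce=cv2.connectedComponentsWithStats(sub)
for i in range(1,n):
    if st[i,4]>60: print(st[i]+[225,30,0,0,0],ce[i]+[225,30])
```

```text
bases [ 0.6609 -0.011   0.09  ] [ 0.6452 -0.0898  0.09  ] [ 0.653  -0.0504  0.09  ] 78.75928816572724
hole [0.0408 0.0002 0.009 ]
edge [0.0552 0.0002 0.009 ]
edge17 [0.0543 0.0003 0.017 ]
edgeL [ 0.0555 -0.0292  0.009 ]
edgeR [0.0555 0.0297 0.009 ]
(7, 7, 111, 83) 8574.0
(50, 22, 26, 25) 440.0
[277  30  43   7 168] [304.0833  31.9345]
[266  42  17  16 129] [272.8682  50.5349]
```

```bash
cat > rack.py <<'E'
from h import *
f=np.radians(-10.4);t=np.radians(25)
xh=np.array([np.cos(f),np.sin(f),0]);Z=np.array([0,0,1])
yb=np.cross(Z,xh);xb=np.cos(t)*xh+np.sin(t)*Z;n=np.cross(xb,yb)
C=np.array([.653,-.0497,.0905]);D=np.c_[-yb,-xb,-n]
E
python3 - <<'E'
from plant import r
from rack import *
s=r.get_state();p,R=pose(s)
e=Ro.from_matrix(D).as_euler("xyz",degrees=True)
print(e,go(s,p,e)); print("after turn, slide",(D.T@(C+n*.087-p)/.15).round(3),C+n*.087)
E
```

```text
[-155.     0.  -100.4] (array([0., 0., 0.]), array([5.45, 0.23, 1.  ]))
after turn, slide [0.657 0.112 0.528] [ 0.61683625 -0.04306271  0.16934878]
```

Emit:
play_rows(rows=[{"slide": [0,0,0],"delta_rot": [0.908,0.038,0.167],"fingers": -1},{"slide": [0,0,0],"delta_rot": [0.908,0.038,0.167],"fingers": -1},{"slide": [0,0,0],"delta_rot": [0.908,0.038,0.167],"fingers": -1},{"slide": [0,0,0],"delta_rot": [0.908,0.038,0.167],"fingers": -1},{"slide": [0,0,0],"delta_rot": [0.908,0.038,0.167],"fingers": -1},{"slide": [0,0,0],"delta_rot": [0.908,0.038,0.167],"fingers": -1}])

```text
time_s: 15.35
tcp_pos: [0.6164, 0.06, 0.2484]
eef_rot: [-154.9, 0.1, -100.2]
contact_force: [-0.3, -0.7, -0.5]
gripper_width: 0.0116
gripper_force: 40.0
```

Emit:
play_rows(rows=[{"slide": [0.219,0.037,0],"delta_rot": [0,0,0],"fingers": -1},{"slide": [0.219,0.037,0],"delta_rot": [0,0,0],"fingers": -1},{"slide": [0.219,0.037,0],"delta_rot": [0,0,0],"fingers": -1},{"slide": [0,0,0.264],"delta_rot": [0,0,0],"fingers": -1},{"slide": [0,0,0.264],"delta_rot": [0,0,0],"fingers": -1},{"slide": [0,0,0],"delta_rot": [0,0,0],"fingers": -1}])

```text
time_s: 16.1
tcp_pos: [0.6158, -0.0423, 0.1659]
eef_rot: [-155.3, -0.2, -100.3]
contact_force: [-0.6, -1.4, -0.7]
gripper_width: 0.0121
gripper_force: 40.0
```

Run:
```python
from plant import r
from rack import *
s=r.get_state();P=pose(s);print(s["tcp_pos"],s["eef_rot"],s["contact_force"],go(s,C+n*.087,Ro.from_matrix(D).as_euler("xyz",degrees=True)))
c=r.capture("wrist");S=r.capture("scene")
a=c["image"][90:290,220:420]; b=S["image"][160:280,230:350]
cv2.imwrite("pics/c4.png",np.hstack([cv2.resize(a,(400,400)),cv2.resize(b,(400,400),interpolation=cv2.INTER_CUBIC)]))
for k in(40,-40):
    for h in (0,.035):
        X=C+yb*k/1000+n*h;q=S["R"]@X+S["t"];print(k,h,(np.array(proj(c,X,P))-[220,90])*2,(np.array([S["fx"]*q[0]/q[2]+S["cx"],S["fy"]*q[1]/q[2]+S["cy"]])-[230,160])*400/120+[400,0])
```

```text
[ 0.61576241 -0.04225885  0.16592608] [-155.28453272   -0.18910589 -100.28524727] [-0.61407886 -1.43870577 -0.74958301] (array([ 0.004, -0.017, -0.017]), array([ 0.06, -0.03,  0.04]))
40 0 [187.69572579 320.8128811 ] [636.54078599 226.57916275]
40 0.035 [187.22804571 359.48948218] [655.185771   185.09963148]
-40 0 [187.70319132 134.34053081] [606.9435446  167.70299477]
-40 0.035 [187.10721613 148.07191442] [624.13483252 127.96613541]
```

View pics/c4.png

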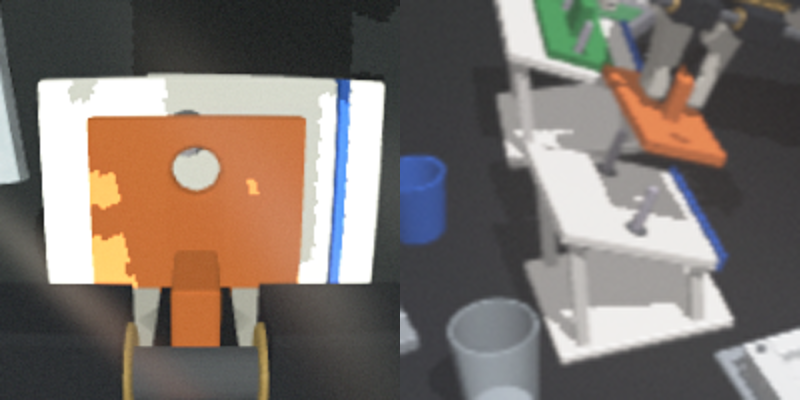

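The crops show the plate parallel to the board just above it, with the pin tip showing in the hole near the predicted spot. I'll apply the small correction and approach.

Emit:
play_rows(rows=[{"slide": [0.004,-0.017,0.05],"delta_rot": [0.06,-0.03,0.04],"fingers": -1},{"slide": [0,0,0.08],"delta_rot": [0,0,0],"fingers": -1},{"slide": [0,0,0.03],"delta_rot": [0,0,0],"fingers": -1},{"slide": [0,0,0],"delta_rot": [0,0,0],"fingers": -1},{"slide": [0,0,0],"delta_rot": [0,0,0],"fingers": -1}])

```text
time_s: 16.82
tcp_pos: [0.6298, -0.0442, 0.1491]
eef_rot: [-154.7, 0.2, -100.4]
contact_force: [0.3, 0.6, -0.9]
gripper_width: 0.0116
gripper_force: 40.0
```

Run:
```python
from plant import r
from rack import *
s=r.get_state();P=pose(s);print(s["tcp_pos"],s["eef_rot"],s["contact_force"],go(s,C+n*.06,Ro.from_matrix(D).as_euler("xyz",degrees=True)))
c=r.capture("wrist");S=r.capture("scene")
a=c["image"][110:210,260:360]; b=S["image"][180:260,260:360]
cv2.imwrite("pics/c5.png",np.hstack([cv2.resize(a,(400,400),interpolation=cv2.INTER_CUBIC),cv2.resize(b,(400,320),interpolation=cv2.INTER_CUBIC)[:400] if 0 else cv2.copyMakeBorder(cv2.resize(b,(400,320),interpolation=cv2.INTER_CUBIC),0,80,0,0,0)]))
for h in (0,.035): print(h,(np.array(proj(c,C-yb*.04+n*h,P))-[260,110])*4)
```

```text
[ 0.62975682 -0.0441829   0.14913834] [-154.66814738    0.19809941 -100.35342489] [ 0.3045006   0.62238318 -0.88074883] (array([0.008, 0.021, 0.021]), array([-0.07,  0.04, -0.01]))
0 [249.26272085 199.09029657]
0.035 [251.61993112 232.83406424]
```

View pics/c5.png

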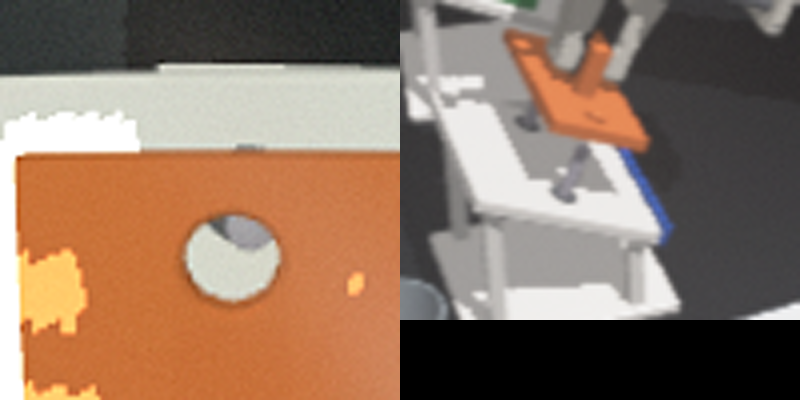

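The crop shows the pin tip at (245,232) against the hole centre (232,257). The plate needs a shift of about 3 mm along tool y, which agrees with the pose error.

Emit:
play_rows(rows=[{"slide": [0.008,0.021,0],"delta_rot": [-0.07,0.04,0],"fingers": -1},{"slide": [0,0,0],"delta_rot": [0,0,0],"fingers": -1},{"slide": [0,0,0],"delta_rot": [0,0,0],"fingers": -1},{"slide": [0,0,0],"delta_rot": [0,0,0],"fingers": -1}])

```text
time_s: 17.42
tcp_pos: [0.6265, -0.045, 0.1467]
eef_rot: [-155.1, 0.0, -100.4]
contact_force: [0.4, 0.4, -1.1]
gripper_width: 0.0118
gripper_force: 40.0
```

Run:
```python
from plant import r
from rack import *
s=r.get_state();P=pose(s);print(s["tcp_pos"],s["eef_rot"],s["contact_force"],go(s,C+n*.06,Ro.from_matrix(D).as_euler("xyz",degrees=True)))
c=r.capture("wrist")
a=c["image"][110:210,260:360];cv2.imwrite("pics/c6.png",cv2.resize(a,(400,400),interpolation=cv2.INTER_CUBIC))
for X in (C-yb*.04,C-yb*.04+n*.035,P[0]+P[1]@[.0405,0,.009],P[0]+P[1]@[.0405,0,.017]): print((np.array(proj(c,X,P))-[260,110])*4)
```

```text
[ 0.62649742 -0.04498998  0.14673989] [-1.55063535e+02  6.86001092e-03 -1.00433807e+02] [ 0.40139904  0.37966314 -1.0544133 ] (array([-0.001, -0.004,  0.016]), array([ 0.01, -0.  , -0.01]))
[225.82434654 208.51709432]
[225.50879358 243.2523748 ]
[230.10420395 262.42053092]
[230.05397903 251.63001768]
```

View pics/c6.png

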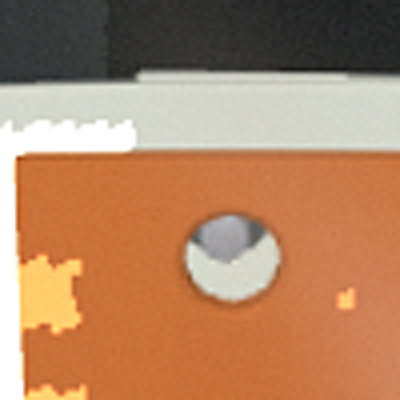

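The crop shows the pin tip at (222,238), about where it should be for a centred hole. I'll insert.

Emit:
play_rows(rows=[{"slide": [0.002,-0.006,0.04],"delta_rot": [0,0,0],"fingers": -1},{"slide": [0,0,0.05],"delta_rot": [0,0,0],"fingers": -1},{"slide": [0,0,0.05],"delta_rot": [0,0,0],"fingers": -1},{"slide": [0,0,0.05],"delta_rot": [0,0,0],"fingers": -1},{"slide": [0,0,0],"delta_rot": [0,0,0],"fingers": -1},{"slide": [0,0,0],"delta_rot": [0,0,0],"fingers": -1}])

```text
time_s: 18.23
tcp_pos: [0.639, -0.048, 0.1212]
eef_rot: [-155.1, 0.0, -100.5]
contact_force: [0.9, -0.6, -2.1]
gripper_width: 0.0117
gripper_force: 40.0
```

Run:
```python
from plant import r
from rack import *
s=r.get_state();print(s["contact_force"],go(s,C+n*.018,Ro.from_matrix(D).as_euler("xyz",degrees=True)))
```

```text
[ 0.91041603 -0.61848376 -2.13325854] (array([-0.006,  0.002,  0.105]), array([ 0.02, -0.01, -0.01]))
```

Emit:
play_rows(rows=[{"slide": [-0.003,0,0.04],"delta_rot": [0,0,0],"fingers": -1},{"slide": [0,0,0.04],"delta_rot": [0,0,0],"fingers": -1},{"slide": [0,0,0.015],"delta_rot": [0,0,0],"fingers": -1},{"slide": [0,0,0],"delta_rot": [0,0,0],"fingers": -1},{"slide": [0,0,0],"delta_rot": [0,0,0],"fingers": -1}])

```text
time_s: 18.85
tcp_pos: [0.6453, -0.0483, 0.1089]
eef_rot: [-155.0, 0.0, -100.4]
contact_force: [0.5, -0.5, -1.1]
gripper_width: 0.0118
gripper_force: 40.0
```

Run:
```python
from plant import r
from rack import *
s=r.get_state();print(s["contact_force"],go(s,C+n*.017,Ro.from_matrix(D).as_euler("xyz",degrees=True)))
```

```text
[ 0.48483585 -0.54867958 -1.10305952] (array([-0.   ,  0.005,  0.02 ]), array([ 0.  , -0.  , -0.01]))
```

Emit:
play_rows(rows=[{"slide": [0,0,0.015],"delta_rot": [0,0,0],"fingers": -1},{"slide": [0,0,0],"delta_rot": [0,0,0],"fingers": -1},{"slide": [0,0,0],"delta_rot": [0,0,0],"fingers": -0.3},{"slide": [0,0,0],"delta_rot": [0,0,0],"fingers": -0.3},{"slide": [0,0,0],"delta_rot": [0,0,0],"fingers": -0.3},{"slide": [0,0,0],"delta_rot": [0,0,0],"fingers": -0.3}])

```text
time_s: 19.6
tcp_pos: [0.6461, -0.0484, 0.1065]
eef_rot: [-155.0, 0.0, -100.4]
contact_force: [0.2, -0.7, -0.4]
gripper_width: 0.0306
gripper_force: 0.0
```

Emit:
play_rows(rows=[{"slide": [0,0,-0.1],"delta_rot": [0,0,0],"fingers": -0.3},{"slide": [0,0,-0.2],"delta_rot": [0,0,0],"fingers": -0.3},{"slide": [0,0,-0.3],"delta_rot": [0,0,0],"fingers": -0.3},{"slide": [0,0,-0.3],"delta_rot": [0,0,0],"fingers": -0.3},{"slide": [0,0,0],"delta_rot": [0,0,0],"fingers": -0.3}])

```text
time_s: 20.23
tcp_pos: [0.6055, -0.0433, 0.2248]
eef_rot: [-153.7, -0.3, -100.6]
contact_force: [-0.4, 1.2, 0.2]
gripper_width: 0.0307
gripper_force: 0.0
```

Run:
```python
from plant import r
from rack import *
s=r.get_state();P=pose(s);print(s["tcp_pos"],s["eef_rot"],s["gripper_width"])
e=[180,0,170]
S=r.capture("scene");c=r.capture("wrist")
b=cv2.resize(S["image"][180:270,250:350],(444,400),interpolation=cv2.INTER_CUBIC);a=cv2.resize(c["image"][60:260,220:398],(356,400))
cv2.imwrite("pics/c7.png",np.hstack([a,b]))
h=cv2.cvtColor(c["image"],cv2.COLOR_BGR2HSV);m=cv2.inRange(h,(5,120,60),(18,255,255));m[260:]=0
k=max(cv2.findContours(m[:,200:420],cv2.RETR_EXTERNAL,cv2.CHAIN_APPROX_NONE)[0],key=cv2.contourArea)[:,0]+[200,0]
w=[]
for u,v in k:
    o,d=ray(c,u,v,P);X=o+d*((C+.008*n-o)@n)/(d@n)-C;w.append([X@xb*1e3,X@yb*1e3])
print("plate top outline in board frame mm",cv2.minAreaRect(np.array(w,np.float32)))
```

```text
[ 0.60554834 -0.04328668  0.22479343] [-153.71279575   -0.31174715 -100.64748341] 0.030734097275864257
plate top outline in board frame mm ((-5.305898666381836, -2.469280242919922), (47.31455993652344, 104.40916442871094), 1.4279711246490479)
```

View pics/c7.png

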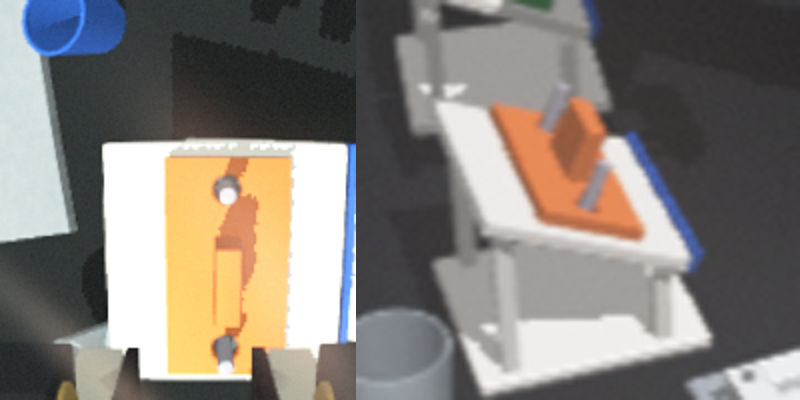

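The crops show the plate on both pins, flat on the board with its rib outward. Next I bring the tool upright and turn it for the lamp.

Run:
```python
from plant import r
from rack import *
s=r.get_state();p,R=pose(s)
print(go(s,p,[180,0,-100.4]))
D2=Ro.from_euler("xyz",[180,0,-100.4],degrees=True).as_matrix()
print((D2.T@(np.array([.447,.3305,.22])-p)/.15).round(3))
```

```text
(array([0., 0., 0.]), array([-5.68, -0.12, -0.05]))
[-2.271  1.484  0.007]
```

Emit:
play_rows(rows=[{"slide": [0,0,0],"delta_rot": [-0.947,-0.02,-0.01],"fingers": 0},{"slide": [0,0,0],"delta_rot": [-0.947,-0.02,-0.01],"fingers": 0},{"slide": [0,0,0],"delta_rot": [-0.947,-0.02,-0.01],"fingers": 0},{"slide": [0,0,0],"delta_rot": [-0.947,-0.02,-0.01],"fingers": 0},{"slide": [0,0,0],"delta_rot": [-0.947,-0.02,-0.01],"fingers": 0},{"slide": [0,0,0],"delta_rot": [-0.947,-0.02,-0.01],"fingers": 0}])

```text
time_s: 21.08
tcp_pos: [0.6041, -0.0461, 0.2186]
eef_rot: [179.6, -0.2, -100.4]
contact_force: [-0.1, 0.3, 0.2]
gripper_width: 0.044
gripper_force: 0.0
```

Emit:
play_rows(rows=[{"slide": [-0.284,0.186,0],"delta_rot": [0,0,0],"fingers": 0},{"slide": [-0.284,0.186,0],"delta_rot": [0,0,0],"fingers": 0},{"slide": [-0.284,0.186,0],"delta_rot": [0,0,0],"fingers": 0},{"slide": [-0.284,0.186,0],"delta_rot": [0,0,0],"fingers": 0},{"slide": [-0.284,0.186,0],"delta_rot": [0,0,0],"fingers": 0},{"slide": [-0.284,0.186,0],"delta_rot": [0,0,0],"fingers": 0},{"slide": [-0.284,0.186,0],"delta_rot": [0,0,0],"fingers": 0},{"slide": [-0.284,0.186,0],"delta_rot": [0,0,0],"fingers": 0}])

```text
time_s: 22.08
tcp_pos: [0.4457, 0.3306, 0.2186]
eef_rot: [179.9, -0.2, -100.5]
contact_force: [1.2, 0.2, 0.4]
gripper_width: 0.0438
gripper_force: 0.0
```

Emit:
play_rows(rows=[{"slide": [0,0,0],"delta_rot": [0,0,1],"fingers": 0},{"slide": [0,0,0],"delta_rot": [0,0,1],"fingers": 0},{"slide": [0,0,0],"delta_rot": [0,0,1],"fingers": 0},{"slide": [0,0,0],"delta_rot": [0,0,1],"fingers": 0},{"slide": [0,0,0],"delta_rot": [0,0,1],"fingers": 0},{"slide": [0,0,0],"delta_rot": [0,0,1],"fingers": 0},{"slide": [0,0,0],"delta_rot": [0,0,1],"fingers": 0},{"slide": [0,0,0],"delta_rot": [0,0,1],"fingers": 0}])

```text
time_s: 23.08
tcp_pos: [0.4465, 0.3291, 0.2184]
eef_rot: [-180.0, -0.3, -137.3]
contact_force: [0.5, 0.7, -0.4]
gripper_width: 0.0439
gripper_force: 0.0
```

Emit:
play_rows(rows=[{"slide": [0,0,0],"delta_rot": [0,0,1],"fingers": 0},{"slide": [0,0,0],"delta_rot": [0,0,1],"fingers": 0},{"slide": [0,0,0],"delta_rot": [0,0,1],"fingers": 0},{"slide": [0,0,0],"delta_rot": [0,0,1],"fingers": 0},{"slide": [0,0,0],"delta_rot": [0,0,1],"fingers": 0},{"slide": [0,0,0],"delta_rot": [0,0,1],"fingers": 0},{"slide": [0,0,0],"delta_rot": [0,0,1],"fingers": 0},{"slide": [0,0,0],"delta_rot": [0,0,1],"fingers": 0}])

```text
time_s: 24.08
tcp_pos: [0.4465, 0.3291, 0.2184]
eef_rot: [-179.8, -0.2, -174.0]
contact_force: [-0.1, 0.3, -0.6]
gripper_width: 0.0432
gripper_force: 0.0
```

Run:
```python
from plant import r
from h import *
s=r.get_state();P=pose(s);print(s["tcp_pos"],s["eef_rot"],s["joints"],go(s,[.4472,.3305,.128],[180,0,170]))
c=r.capture("wrist");g=cv2.cvtColor(c["image"],cv2.COLOR_BGR2GRAY)
q=proj(c,[.4472,.3305,.158],P);u,v=map(int,q);m=cv2.inRange(g[v-40:v+40,u-40:u+40],0,70)
n,l,st,ce=cv2.connectedComponentsWithStats(m)
print(q,[(st[i]+[u-40,v-40,0,0,0],ce[i]+[u-40,v-40]) for i in range(1,n) if st[i,4]>80])
```

```text
[0.44650924 0.3290872  0.21841247] [-179.78620069   -0.21168692 -173.95076147] [ 5.66007292e+01  9.76369605e+00 -1.51299630e+01 -3.03732926e-02
 -6.54059413e+01 -1.40538383e+02] (array([-0.008,  0.011,  0.603]), array([-0.05, -0.04,  3.5 ]))
(np.float64(320.2483751593137), np.float64(216.3555293616718)) [(array([305, 191,  29,  39, 842]), array([317.73515439, 210.63182898]))]
```

Emit:
play_rows(rows=[{"slide": [-0.008,0.011,0],"delta_rot": [-0.05,-0.04,0.9],"fingers": 0},{"slide": [0,0,0],"delta_rot": [0,0,0.9],"fingers": 0.3},{"slide": [0,0,0],"delta_rot": [0,0,0.9],"fingers": 0.3},{"slide": [0,0,0],"delta_rot": [0,0,0.8],"fingers": 0.3},{"slide": [0,0,0.2],"delta_rot": [0,0,0],"fingers": 0.3},{"slide": [0,0,0.2],"delta_rot": [0,0,0],"fingers": 0.3},{"slide": [0,0,0.2],"delta_rot": [0,0,0],"fingers": 0.3},{"slide": [0,0,0],"delta_rot": [0,0,0],"fingers": -1}], squeeze=10)

```text
time_s: 25.12
tcp_pos: [0.4464, 0.3301, 0.1271]
eef_rot: [-179.8, -0.1, 170.2]
contact_force: [-0.8, 0.8, 0.7]
gripper_width: 0.0512
gripper_force: 0.0
```

Emit:
play_rows(rows=[{"slide": [0,0,0],"delta_rot": [0,0,0],"fingers": -1},{"slide": [0,0,0],"delta_rot": [0,0,0],"fingers": -1},{"slide": [0,0,0],"delta_rot": [0,0,0],"fingers": -1},{"slide": [0,0,0],"delta_rot": [0,0,0],"fingers": -1},{"slide": [0,0,0],"delta_rot": [0,0,0],"fingers": -1}])

```text
time_s: 25.75
tcp_pos: [0.4474, 0.3304, 0.1314]
eef_rot: [179.9, 0.1, 170.3]
contact_force: [2.0, -7.5, 4.9]
gripper_width: 0.0235
gripper_force: 10.0
```

Emit:
play_rows(rows=[{"slide": [-0.003,-0.08,0],"delta_rot": [0,0,-1],"fingers": -1},{"slide": [-0.003,-0.08,0],"delta_rot": [0,0,-1],"fingers": -1},{"slide": [-0.003,-0.08,0],"delta_rot": [0,0,-1],"fingers": -1},{"slide": [-0.003,-0.08,0],"delta_rot": [0,0,-1],"fingers": -1},{"slide": [-0.003,-0.08,0],"delta_rot": [0,0,-1],"fingers": -1},{"slide": [-0.003,-0.08,0],"delta_rot": [0,0,-1],"fingers": -1},{"slide": [-0.003,-0.08,0],"delta_rot": [0,0,-1],"fingers": -1},{"slide": [-0.003,-0.08,0],"delta_rot": [0,0,-1],"fingers": -1}])

```text
time_s: 26.75
tcp_pos: [0.4603, 0.2382, 0.1312]
eef_rot: [179.8, 0.1, -152.9]
contact_force: [-8.5, -1.9, 7.8]
gripper_width: 0.0236
gripper_force: 10.0
```

Emit:
play_rows(rows=[{"slide": [-0.003,-0.08,0],"delta_rot": [0,0,-1],"fingers": -1},{"slide": [-0.003,-0.08,0],"delta_rot": [0,0,-1],"fingers": -1},{"slide": [-0.003,-0.08,0],"delta_rot": [0,0,-1],"fingers": -1},{"slide": [-0.003,-0.08,0],"delta_rot": [0,0,-1],"fingers": -1},{"slide": [-0.003,-0.08,0],"delta_rot": [0,0,-1],"fingers": -1},{"slide": [-0.003,-0.08,0],"delta_rot": [0,0,-1],"fingers": -1},{"slide": [-0.003,-0.08,0],"delta_rot": [0,0,-1],"fingers": -1}])

```text
time_s: 27.62
tcp_pos: [0.5164, 0.176, 0.1312]
eef_rot: [179.9, 0.0, -120.8]
contact_force: [-7.2, -6.1, 9.9]
gripper_width: 0.0234
gripper_force: 10.0
```

Emit:
play_rows(rows=[{"slide": [-0.003,-0.08,0],"delta_rot": [0,0,-1],"fingers": -1},{"slide": [-0.003,-0.08,0],"delta_rot": [0,0,-1],"fingers": -1},{"slide": [-0.003,-0.08,0],"delta_rot": [0,0,-1],"fingers": -1},{"slide": [-0.003,-0.08,0],"delta_rot": [0,0,-1],"fingers": -1},{"slide": [-0.003,-0.08,0],"delta_rot": [0,0,-1],"fingers": -1},{"slide": [0,0,0],"delta_rot": [0,0,0],"fingers": -1}])

```text
time_s: 28.38
tcp_pos: [0.5742, 0.1553, 0.1312]
eef_rot: [-180.0, 0.0, -98.0]
contact_force: [-1.0, -10.4, 5.7]
gripper_width: 0.0242
gripper_force: 10.0
```

Emit:
play_rows(rows=[{"slide": [0,-0.04,0],"delta_rot": [0,0,-0.5],"fingers": -1},{"slide": [0,-0.03,0],"delta_rot": [0,0,-0.1],"fingers": -1},{"slide": [0,0,0],"delta_rot": [0,0,0],"fingers": -1}])

```text
time_s: 28.75
tcp_pos: [0.5807, 0.1546, 0.1305]
eef_rot: [179.7, -0.0, -95.4]
contact_force: [-14.6, -3.9, 11.0]
gripper_width: 0.0238
gripper_force: 10.0
```

Emit:
play_rows(rows=[{"slide": [0,-0.02,0],"delta_rot": [0,0,0],"fingers": -1},{"slide": [0,0,0],"delta_rot": [0,0,0],"fingers": -1}])

```text
time_s: 29.0
tcp_pos: [0.5824, 0.1544, 0.1305]
eef_rot: [179.6, -0.0, -95.4]
contact_force: [-20.4, -3.3, 16.2]
gripper_width: 0.027
gripper_force: 10.0
```

Emit:
play_rows(rows=[{"slide": [0,0.02,0],"delta_rot": [0,0,0],"fingers": -1},{"slide": [0,0,0],"delta_rot": [0,0,0],"fingers": 0.2},{"slide": [0,0,0],"delta_rot": [0,0,0],"fingers": 0.2},{"slide": [0,0,0],"delta_rot": [0,0,0],"fingers": 0.2},{"slide": [0,0,0],"delta_rot": [0,0,0],"fingers": 0.2},{"slide": [0,0,-0.3],"delta_rot": [0,0,0],"fingers": 0.2},{"slide": [0,0,-0.4],"delta_rot": [0,0,0],"fingers": 0.2},{"slide": [0,0,0],"delta_rot": [0,0,0],"fingers": 0.2}])

```text
time_s: 30.0
tcp_pos: [0.5868, 0.1574, 0.2406]
eef_rot: [-179.5, 0.5, -95.3]
contact_force: [0.3, -0.2, -1.4]
gripper_width: 0.0529
gripper_force: 0.0
```

Emit:
play_rows(rows=[{"slide": [-0.3,0.3,0],"delta_rot": [0,0,0],"fingers": 0.2},{"slide": [-0.3,0.3,0],"delta_rot": [0,0,0],"fingers": 0.2},{"slide": [-0.3,0.2,0],"delta_rot": [0,0,0],"fingers": 0.2},{"slide": [-0.3,0.2,0],"delta_rot": [0,0,0],"fingers": 0.2},{"slide": [0,0,0],"delta_rot": [0,0,0],"fingers": 0.2}])

```text
time_s: 30.62
tcp_pos: [0.4512, 0.3505, 0.2349]
eef_rot: [-180.0, 0.2, -95.1]
contact_force: [0.5, -0.6, 0.5]
gripper_width: 0.0523
gripper_force: 0.0
```

Run:
```python
from plant import r
from h import *
s=r.get_state();print(s["tcp_pos"],s["contact_force"])
T=r.capture("top");S=r.capture("scene")
a=cv2.resize(T["image"][145:235,175:345],(800,424),interpolation=cv2.INTER_CUBIC)
b=cv2.resize(S["image"][140:310,230:450],(233,176))
cv2.imwrite("pics/end.png",a)
g=T["image"].max(2);m=cv2.inRange(g[190:215,235:265],0,60)
n,l,st,ce=cv2.connectedComponentsWithStats(m)
for i in range(1,n):
    if st[i,4]>10:
        k=onz(T,*(ce[i]+[235,190]),.155);print(st[i],k,np.degrees(np.arctan2(k[1]-.304,k[0]-.595)))
```

```text
[0.45122422 0.35052469 0.23485747] [ 0.52788644 -0.55699009  0.50116334]
[11  5  7  6 31] [0.57946734 0.15235558 0.155     ] -95.8483046416272
```

View pics/end.png

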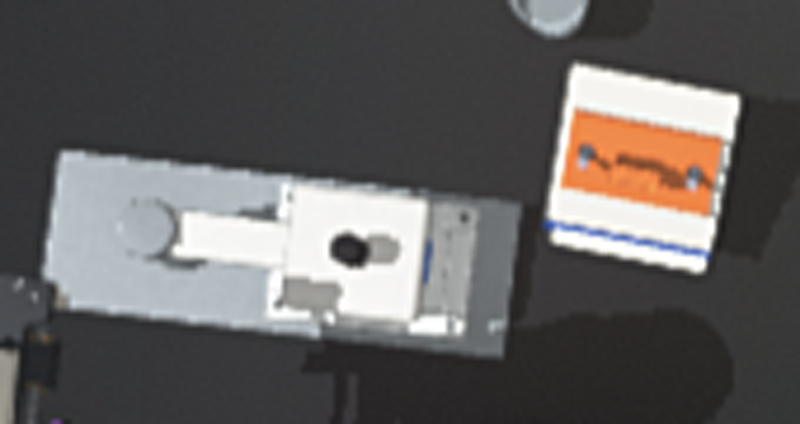

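The final top view shows the lamp squarely over the mould (knob at 350,248) and the orange plate hung on both pins (585,155 and 695,177).

```bash
python3 -c "
from plant import r
print(r.close_job())"
```

```text
the job is handed in; nothing more can be done
None
```

The orange plate hangs on both rack pins, rib outward and flush as far as the images show; the lamp is back at its stop over the mould, and the job was handed in at about 31 s.

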